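# Gauge the depth of the power module and lock the gauge

### The job

Two blue chassis each carry a depth gauge. On the one that holds the heat-sink module with the green circuit board, take the gauge's brass knob and lower the probe gently until its white foot rests on the module, leave it there, and then press the gauge's red lock lever down flat. Do not move the other gauge's probe.

Things in the scene. Friction and masses are not known exactly. Their poses are not given: they have to be found in the camera images.
- probe: Probe of the gauge over the module: brass knob (24 mm diameter, 28 mm high) on a vertical rod with a white foot. Origin: knob centre, z up; foot's underside 112 mm below. Slides only vertically, stays where left, 3 N moves it. The foot is sprung: it gives 10 mm at 1-2 N, any of it is a touch. The bridge it slides in (24 mm wide, top 152 mm above table) lies along probe y: close fingers along x.
- lock_tip (a point): Free end of that gauge's red lock lever (16 mm wide, 8 mm thick; point at mid-thickness). Its hinge is 45 mm from the probe axis toward probe +y, 160 mm above the table; the end is 65 mm from the hinge, farther along +y. Starts slanting up 20-32 degrees; locked when flat along the bridge: end 160 mm above the table, against a stop. About 1 N at the end moves it; it stays where left.
- module: Loose power module (0.6 kg) in the blue chassis under that gauge: dark finned heat sink, 80 (x) by 90 (y) by 62 mm high, topped by a flat green circuit board with a bare metal disc in the middle, where the foot comes down. Origin: centre of its underside, z up; its flat top is 62 mm above.
- spare_probe: Probe of the other, identical gauge, on the blue chassis that holds the copper-coloured ring transformer. Origin: centre of its brass knob. Bystander: leave it where it is.
There are look-alikes about, which are no part of the job. What is shaped like the module but turquoise is not meant.

How it is judged (in metres and radians):
On the way, in this order (a step that is already met when the one before it is completed fails the run):
1. the probe's foot rests on the module while the lock lever is still up (contact force between probe and module above 0.2 N and height (world z) of lock_tip above 0.175 m), for 0.2 s.
2. the lock lever is pressed down flat with the foot still on the module (contact force between probe and module above 0.1 N and height (world z) of lock_tip below 0.17 m), for 0.2 s.
At the end, for the whole second after the job is handed in: The probe's foot rests on the module (anywhere in its 10 mm of give) and is at rest, the lock lever lies flat (its end within 10 mm of the flat position), and the module is within 15 mm of where it stood (all of step 2 and distance of module from where it was at the start of the episode below 0.015 m and linear speed of probe below 0.01 m/s); the robot touches nothing.
It fails at once if the probe is rammed onto the module with more than 50 N (contact force between probe and module above 50 N).
It fails at once if the other gauge's probe is moved more than 8 mm (distance of spare_probe from where it was at the start of the episode above 0.008 m).
It also fails if it takes over 38 s, if anything falls off the work surface, if the arm or the gripper's body presses on something with over 40 N, if the wrist force passes 120 N, or if a joint passes its speed limit or range.

### The arm

A 6-joint arm with a two-finger parallel gripper is mounted at the origin on the work surface. World frame = base frame: x ahead of the robot, y to its left, z up, the work surface at z = 0. Lengths are in mm, angles in rad, forces in N, time in s.
With the tool pointing down it reaches from about 350 to 875 mm from the base axis. Payload 4.2 kg.
Tool frame: the origin (TCP) lies at the very end of the fingers, on their centre line; the grasp point (between the pads) lies 19 mm behind it (arm.grip_point_offset is the distance from the TCP to the grasp point, in mm); z points along the fingers, y is the direction in which the jaws open and shut (so a half turn about z gives the same grasp; the last joint's range is limited). The gripper opens to 85 mm and grips with 20 to 120 N. Pads are 22 mm wide; open, the fingers measure 114 mm over their backs; the gripper's body (76 mm by 85 mm) begins 54 mm behind the grasp point. The pads swing forward as they close: fully open they stand 13 mm farther back than shut.
Start: joints at [1.459, 0.385, 0.008, 0, -1.194, -0.259], TCP at [226.443, 582.514, 231.312] pointing down, gripper open.
Joint ranges: [-3.14, 3.14], [-1.21, 2.06], [-1.07, 1.41], [-3.16, 2.05], [-2.99, -0.16], [-3.1, 3.1]. Speed limits (rad/s): [2.79, 2.79, 3.14, 3.14, 3.14, 3.14].

### API

Orientations are given as a unit quaternion [x, y, z, w].
In Python, from bench import arm gives the robot as it stands.
- The arm moves only by the tool drive_tool, never from a script. Its argument "steps" is a list of rows, each a list of 5 numbers: the shift along the tool's x, y, z in m, then the turn about the tool's z in degrees, then the finger opening in m, from 0 to 0.0854. A call has 1 to 20 rows; each row shifts and turns the commanded pose from where the row before left it, along the tool's axes as they then stand; what a row does not reach is not made up. A row lasts 1/10 s, in which the tool goes at most 50 mm and 8.59 degrees, less where a joint would pass 70% of its speed; a pose out of reach is approached as far as the arm can. A call is refused whole if a number of a shift passes 0.05 or a number of a turn 8.59, either way. A call with a gripper value outside its range is refused whole. The fingers move at their own pace and stop on an object; the grip force is fixed at half the most. Time passes only in rows, so rows that do not move let the fingers close. It gives the time, the measured TCP pose, the force and the opening at its end, in the units of the state.
- arm.read_state(): the state, without advancing time (a new reading comes with each control period).
- arm.get_image(name): name is "scene" or "side" or "wrist"; returns (picture, depth): 384x512x3 uint8, blue, green, red; 384x512 float32, mm along the optical axis (not along the pixel's ray), 0 where there is no reading.
- arm.camera_params(name): a dict with "K" (3x3 intrinsics, pixels), "dist" ([k1, k2, p1, p2, k3] as OpenCV has them; the pictures are not rectified), "world_to_cam" (4x4, takes a point from world to camera coordinates); the wrist camera has in their place "mount" (4x4, takes a point from camera to tool coordinates, whose origin is the TCP and whose axes are the flange's). Camera axes: x right, y up, looking along -z (the intrinsics and any distortion apply to the point x, -y, -z); pixel columns grow to the right and rows downward; lengths in mm; the calibration is good to about 2 mm. A picture is of the moment at which its call begins: read the wrist's pose just before it. camera_params takes no time and is no camera call.
- arm.job_done(): hands the job in, once; it reports no verdict.
The state is a dict: "clock": time; "joints": joint angles; "joint_vel": joint speeds; "joint_efforts": joint torques, N m; "position": TCP position; "ee_rot": TCP orientation; "contact_force": force on the tool from outside, world axes, zero at the start; "wrist_torque": the same for the moment, N m; "gripper_width": finger opening in mm.
Only numpy, scipy, OpenCV 4.12 (cv2) and the standard library are available. Lean on these libraries where they do the work, as an engineer would, in place of code of your own. Each camera call takes 0.05 s, during which the arm holds its last target.

## Working session

There is one attempt and no reset: what is moved stays moved. The work goes in short steps, Python scripts to look and compute and a tool call to move; the robot and the scene stay as the last step left them, time stands still between calls to the robot, and variables do not carry over. Pictures are saved under pics/ and viewed, and the job is handed in when it is done.

Besides the shell and the picture viewer there is one more tool, called after "Call:" in YAML: its name, and indented under it one key for each argument. drive_tool: Moves the arm, as the interface text tells. Its arguments: {"type":"object","properties":{"steps":{"type":"array"}},"required":["steps"]}

```bash
ls; mkdir -p pics
python3 - <<'E'
from bench import arm
import cv2
s=arm.read_state(); print(s)
for n in ["scene","side","wrist"]:
    p,d=arm.get_image(n); cv2.imwrite(f"pics/{n}0.png",p); 
    import numpy as np; np.save(f"pics/{n}0.npy",d); c=arm.camera_params(n); print(n,c, (d>0).mean())
E
```

```text
pics
{'clock': 0.0, 'joints': array([ 1.45860024e+00,  3.85577994e-01,  6.63669800e-03, -4.97086231e-04,
       -1.19399519e+00, -2.58614145e-01]), 'joint_vel': array([-1.25781400e-04, -7.50305073e-04,  7.61273590e-04,  5.61827254e-05,
        1.36289587e-03,  1.51856743e-04]), 'joint_efforts': array([-7.44118897e-04, -3.92289019e+01,  1.88392299e+01,  4.18601274e+00,
       -4.79446258e-03, -5.16103981e-06]), 'position': array([226.24543079, 581.99418279, 230.21317766]), 'ee_rot': array([ 9.82844153e-01, -1.84434735e-01, -1.52120634e-04,  1.08410994e-03]), 'contact_force': array([ 0.03245161,  0.17601017, -0.35927524]), 'wrist_torque': array([-0.06321466, -0.05988916, -0.05543339]), 'gripper_width': 85.32879766958212}
scene {'K': array([[421.4978318 ,   0.        , 254.09147674],
       [  0.        , 421.4978318 , 195.13148977],
       [  0.        ,   0.        ,   1.        ]]), 'dist': array([-0.16040489,  0.        ,  0.        ,  0.        ,  0.        ]), 'world_to_cam': array([[ 8.21428240e-01,  5.70191146e-01,  1.17346878e-02,
        -4.54145862e+02],
       [-3.04520191e-
[... 790 characters left out ...]
  0.00000000e+00,  0.00000000e+00,
         1.00000000e+00]])} 0.9961598714192709
wrist {'K': array([[282.09141331,   0.        , 250.20868578],
       [  0.        , 282.09141331, 190.69508447],
       [  0.        ,   0.        ,   1.        ]]), 'dist': array([-0.01552098,  0.        ,  0.        ,  0.        ,  0.        ]), 'mount': array([[ 3.16577059e-04,  9.65115579e-01,  2.61824022e-01,
         6.63394418e+01],
       [ 9.99999672e-01, -1.10417464e-04, -8.02108757e-04,
         9.30231231e-01],
       [-7.45217713e-04,  2.61824190e-01, -9.65115298e-01,
        -1.43262773e+02],
       [ 0.00000000e+00,  0.00000000e+00,  0.00000000e+00,
         1.00000000e+00]])} 0.9954071044921875
```

View pics/scene0.png

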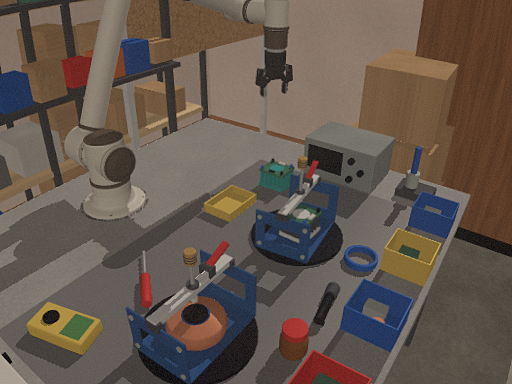

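View pics/side0.png

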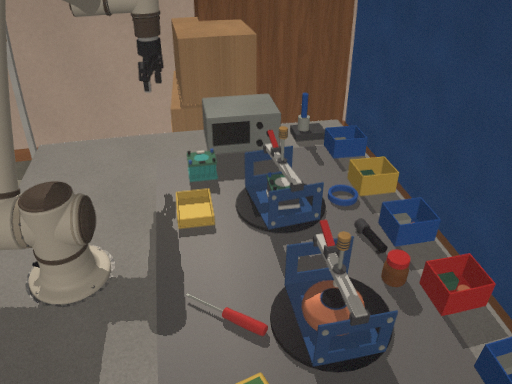

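View pics/wrist0.png

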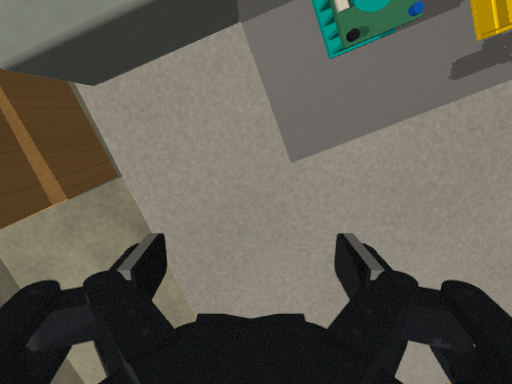

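```bash
cat > h.py <<'E'
import numpy as np,cv2
from bench import arm
P={n:arm.camera_params(n) for n in("scene","side","wrist")}
def w2c(n,s=None):
    if n!="wrist": return P[n]["world_to_cam"]
    from scipy.spatial.transform import Rotation as R
    T=np.eye(4);T[:3,:3]=R.from_quat(s["ee_rot"]).as_matrix();T[:3,3]=s["position"]
    return np.linalg.inv(T@P[n]["mount"])
def ray(n,uv,s=None):
    p=cv2.undistortPoints(np.array([[uv]],float),P[n]["K"],P[n]["dist"])[0,0]
    M=np.linalg.inv(w2c(n,s)); d=np.array([p[0],-p[1],-1.])
    return M[:3,3],M[:3,:3]@d
def plane(n,uv,z,s=None):
    o,d=ray(n,uv,s); return o+d*(z-o[2])/d[2]
def dep(n,uv,D,s=None):
    o,d=ray(n,uv,s); return o+d*D
def tri(obs):
    A=np.zeros((3,3));b=np.zeros(3);L=[]
    for r in obs:
        o,d=ray(*r);d=d/np.linalg.norm(d);Q=np.eye(3)-np.outer(d,d);A+=Q;b+=Q@o;L.append((o,Q))
    x=np.linalg.solve(A,b);return x,[round(float(np.linalg.norm(Q@(x-o))),2) for o,Q in L]
def proj(n,X,s=None):
    c=(w2c(n,s)@np.append(X,1))[:3]; v=np.array([c[0],-c[1],-c[2]])
    return cv2.projectPoints(v[None],np.zeros(3),np.zeros(3),P[n]["K"],P[n]["dist"])[0][0,0]
E
python3 - <<'E'
import cv2,numpy as np
a=cv2.imread('pics/scene0.png')[140:265,245:355];b=cv2.imread('pics/side0.png')[115:230,230:330]
cv2.imwrite('pics/c1.png',np.hstack([cv2.resize(a,(400,500),interpolation=cv2.INTER_CUBIC),cv2.resize(b,(400,500),interpolation=cv2.INTER_CUBIC)]))
E
```

```text
(no output)
```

View pics/c1.png

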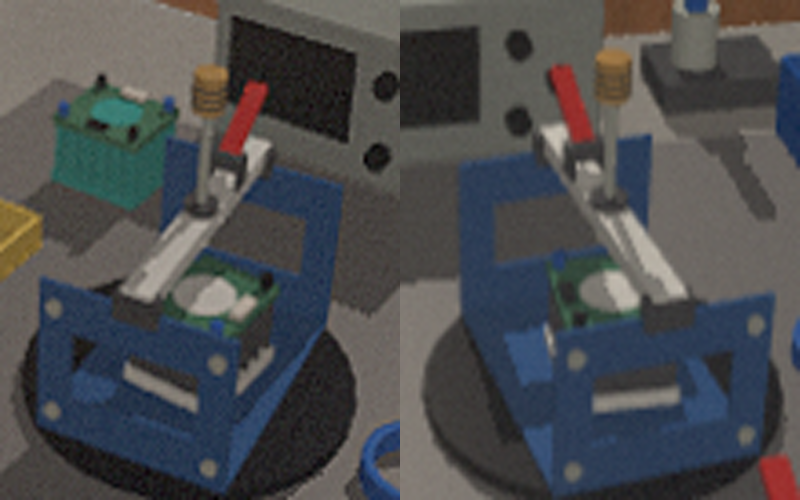

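Candidates: the far chassis (scene 300,220 / side 285,190) holds a dark sink with a green board and bare disc. The near chassis (scene 195,320) holds the copper ring. The turquoise look-alike (scene 278,176) stands loose. The crop confirms the far gauge: knob at scene ~(302,161), side ~(283,131).

```bash
cat > m.py <<'E'
from h import *
def blobs(img,kind,roi):
    x0,y0,x1,y1=roi; hsv=cv2.cvtColor(cv2.GaussianBlur(img,(3,3),0),cv2.COLOR_BGR2HSV)
    if kind=="red": m=cv2.inRange(hsv,(0,150,70),(8,255,255))|cv2.inRange(hsv,(172,150,70),(180,255,255))
    if kind=="brass": m=cv2.inRange(hsv,(10,90,70),(25,255,255))
    q=np.zeros_like(m);q[y0:y1,x0:x1]=m[y0:y1,x0:x1]
    cs,_=cv2.findContours(q,cv2.RETR_EXTERNAL,cv2.CHAIN_APPROX_NONE)
    return sorted(cs,key=cv2.contourArea)[::-1]
E
python3 - <<'E'
from m import *
I={n:cv2.imread(f"pics/{n}0.png") for n in("scene","side")}
R={"knob":{"scene":(290,150,315,178),"side":(272,120,296,148)},"spare":{"scene":(175,240,205,275),"side":(330,225,360,258)}}
for k in R:
    o=[]
    for n in R[k]:
        c=blobs(I[n],"brass",R[k][n])[0]; b=cv2.boundingRect(c); m=cv2.moments(c);r=cv2.minAreaRect(c);uv=r[0]
        print(k,n,b,cv2.contourArea(c),uv); o.append((n,uv))
    print(tri(o))
RR={"lever":{"scene":(296,155,325,190),"side":(262,125,285,155)},"slever":{"scene":(200,235,235,275),"side":(315,215,338,255)}}
for k in RR:
    ot=[];oh=[]
    for n in RR[k]:
        c=blobs(I[n],"red",RR[k][n])[0][:,0].astype(float); r=cv2.fitLine(c.astype(np.float32),cv2.DIST_L2,0,.01,.01).ravel()
        d=r[:2];d=d*(-1 if d[1]>0 else 1); t=(c-r[2:])@d; tip=r[2:]+d*t.max();b=r[2:]+d*t.min(); print(k,n,tip,b);ot.append((n,tip));oh.append((n,b))
    print("tip",tri(ot),"base",tri(oh))
E
```

```text
knob scene (299, 156, 9, 13) 82.5 (303.0, 162.0)
knob side (279, 126, 9, 13) 77.0 (283.0, 132.0)
(array([568.23906459, 191.77511345, 230.50026022]), [1.84, 1.84])
spare scene (183, 247, 13, 19) 183.5 (189.0, 256.0)
spare side (338, 231, 13, 20) 173.5 (344.0, 240.5)
(array([ 574.3513002 , -246.16091723,  218.69655881]), [1.67, 1.67])
lever scene [316.0097512  160.00480333] [307.51334187 177.25287264]
lever side [269.11560166 130.53665136] [275.60603112 146.16362938]
tip (array([554.48036878, 297.36842477, 188.26937206]), [3.14, 3.14]) base (array([561.30213432, 239.77127242, 163.51187424]), [0.77, 0.77])
slever scene [226.03713808 242.02925792] [208.55212119 264.22282665]
slever side [322.36494226 220.18191973] [331.06222312 245.32439547]
tip (array([ 573.08754344, -134.93394282,  181.69055597]), [1.14, 1.14]) base (array([ 573.80327372, -193.50557359,  162.60683336]), [1.28, 1.28])
```

Call:
drive_tool:
  steps:
    - [0.033, 0.017, -0.006, 0, 0.085]
    - [0.033, 0.017, -0.006, 0, 0.085]
    - [0.033, 0.017, -0.006, 0, 0.085]
    - [0.033, 0.017, -0.006, 0, 0.085]
    - [0.033, 0.017, -0.006, 0, 0.085]
    - [0.033, 0.017, -0.006, 0, 0.085]
    - [0.033, 0.017, -0.006, 0, 0.085]
    - [0.033, 0.017, -0.006, 0, 0.085]
    - [0.033, 0.017, -0.006, 0, 0.085]
    - [0.033, 0.017, -0.006, 0, 0.085]
    - [0.033, 0.017, -0.006, 0, 0.085]
    - [0.033, 0.017, -0.006, 0, 0.085]
    - [0.033, 0.017, -0.006, 0, 0.085]
    - [0.031, 0.018, -0.006, 0, 0.085]
    - [0, 0, 0, 8, 0.085]
    - [0, 0, 0, 8, 0.085]
    - [0, 0, 0, 8, 0.085]
    - [0, 0, 0, 8, 0.085]
    - [0, 0, 0, 8, 0.085]
    - [0, 0, 0, 8, 0.085]

```text
clock: 2.15
position: [568.4, 193.0, 314.8]
ee_rot: [0.821, -0.571, -0.0, 0.0]
contact_force: [-0.8, -0.2, -1.0]
gripper_width: 85.0
```

Call:
drive_tool:
  steps:
    - [0, 0, 0, 7, 0.085]
    - [0, 0, 0, 6.6, 0.085]
    - [0, 0, 0, 0, 0.085]
    - [0, 0, 0, 0, 0.085]

```text
clock: 2.55
position: [568.5, 193.0, 315.0]
ee_rot: [0.751, -0.661, -0.0, 0.0]
contact_force: [-0.6, 0.6, -0.4]
gripper_width: 85.0
```

Run:
```python
from h import *
s=arm.read_state(); print(s["clock"],s["position"],s["ee_rot"],s["joints"],s["contact_force"])
import pickle
pickle.dump(s,open("pics/s1.pkl","wb"))
p,d=arm.get_image("wrist"); cv2.imwrite("pics/wrist1.png",p);np.save("pics/wrist1.npy",d)
cv2.imwrite("pics/wrist1b.png",cv2.resize(p,(800,600)))
for X in([568,192,230],[554.5,297,188],[568,192,64]): print(proj("wrist",np.array(X),s))
```

```text
2.55 [568.45264631 193.02637129 315.02904024] [ 7.50629361e-01 -6.60723450e-01 -1.35994659e-04  2.57236911e-04] [ 5.96713208e-01  2.98777002e-01  8.92753401e-02 -1.37948876e-04
 -1.36186075e+00 -4.69452593e-01] [-0.61130684  0.61579567 -0.42123951]
[250.39357928 195.6666184 ]
[250.325046   278.61390773]
[250.14077384 162.98292053]
```

View pics/wrist1b.png

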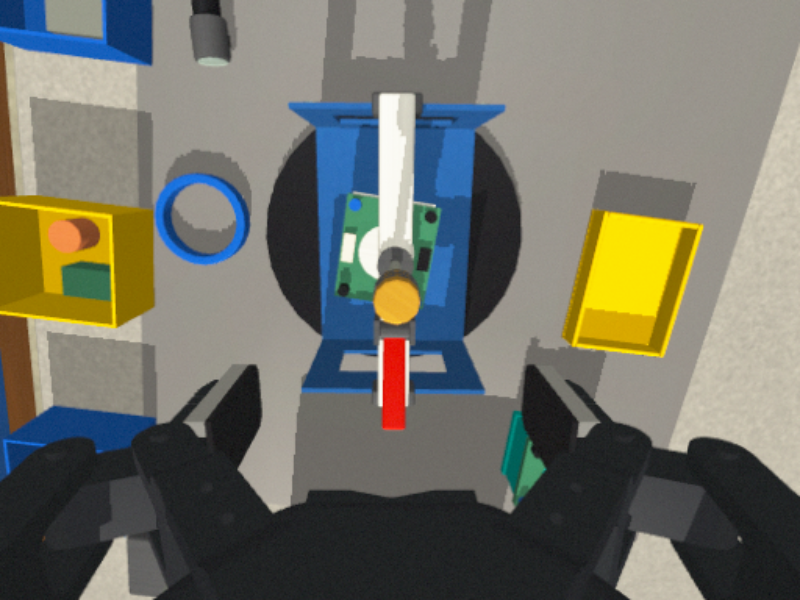

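Looking down, it shows the knob at about (397,300), or (254,192) in raw pixels. The lever end is at (394,428) and the module's green board and disc are under the bridge.

Run:
```python
from m import *; import pickle
s=pickle.load(open("pics/s1.pkl","rb")); p=cv2.imread("pics/wrist1.png");d=np.load("pics/wrist1.npy")
c=blobs(p,"brass",(235,170,275,215))[0];print(cv2.boundingRect(c),cv2.minEnclosingCircle(c))
uv=cv2.minEnclosingCircle(c)[0]; D=d[int(uv[1])-3:int(uv[1])+4,int(uv[0])-3:int(uv[0])+4]; print(np.median(D),dep("wrist",uv,np.median(D),s))
r=cv2.minEnclosingCircle(c)[1]
print("radius mm",r/282*np.median(D))
for z in(235,240,244): print(z,plane("wrist",uv,z,s))
c=blobs(p,"red",(235,210,270,280))[0];print(cv2.boundingRect(c),cv2.minAreaRect(c))
for u in([252,272],[252,250],[252,220],):
    print("lever",u,dep("wrist",u,np.median(d[u[1]-1:u[1]+2,u[0]-1:u[0]+2]),s))
for u in([238,160],[222,180],[270,140],[250,100],[250,140],[253,160]):
    print("board/bridge",u,dep("wrist",u,np.median(d[u[1]-1:u[1]+2,u[0]-1:u[0]+2]),s))
# board corners mask
for n in("scene","side"):
    dd=np.load(f"pics/{n}0.npy")
    for u in ([(299,213),(296,216),(303,208)] if n=="scene" else [(282,183),(286,181)]): print(n,u,dep(n,u,float(dd[u[1],u[0]])))
    for u in ([(303,162),(303,160),(303,165)] if n=="scene" else [(283,132),(283,134)]): print(n,'knob',u,dep(n,u,float(dd[u[1],u[0]])))
```

```text
(239, 173, 30, 36) ((253.0, 190.5), 17.52864646911621)
217.7296 [567.23730442 182.45319664 248.0673829 ]
radius mm 13.533706
235 [566.63717416 185.92441602 235.        ]
240 [566.86680325 184.59621611 240.        ]
244 [567.05050653 183.53365617 244.        ]
(244, 216, 16, 59) ((251.5, 245.0), (58.0, 15.0), 90.0)
lever [252, 272] [554.26412845 285.07444754 194.1281214 ]
lever [252, 250] [556.79832946 264.96914341 183.86404855]
lever [252, 220] [560.35658743 236.7083093  169.00567709]
board/bridge [238, 160] [585.15180188 187.54637828  79.05690747]
board/bridge [222, 180] [603.81634832 217.9305377   78.94803614]
board/bridge [270, 140] [546.0958127  155.55267939  79.23336178]
board/bridge [250, 100] [578.53854399 111.78778772 146.48494057]
board/bridge [250, 140] [573.23478009 153.20584141 146.39795359]
board/bridge [253, 160] [567.33498196 173.59265928 152.99030239]
scene (299, 213) [569.50772302 190.23041237  77.34948972]
scene (296, 216) [569.52528099 173.8402844   76.46801215]
scene (303, 208) [566.86167891 217.34386285  78.35585587]
scene knob (303, 162) [575.66306694 177.77769468 240.4362249 ]
scene knob (303, 160) [575.4698809  177.30671909 246.17982566]
scene knob (303, 165) [575.43245555 179.51883764 231.17245311]
side (282, 183) [568.01739914 179.16669063  77.07223157]
side (286, 181) [581.70319785 187.51671587  76.95761997]
side knob (283, 132) [562.713625   169.63491607 239.34451213]
side knob (283, 134) [564.54676729 175.76491611 230.56231882]
```

Call:
drive_tool:
  steps:
    - [0.007, 0.002, 0.02, 0, 0.085]
    - [0, 0, 0.025, 0, 0.085]
    - [0, 0, 0.025, 0, 0.085]
    - [0, 0, 0.02, 0, 0.06]
    - [0, 0, 0.007, 0, 0.05]
    - [0, 0, 0, 0, 0.05]
    - [0, 0, 0, 0, 0.05]

```text
clock: 3.3
position: [568.2, 186.1, 219.5]
ee_rot: [0.75, -0.661, 0.001, -0.001]
contact_force: [0.3, 0.8, -0.1]
gripper_width: 50.0
```

Run:
```python
from h import *
import pickle
s=arm.read_state(); print(s["position"],s["contact_force"],s["gripper_width"])
p,d=arm.get_image("wrist"); cv2.imwrite("pics/wrist2.png",p)
q,d=arm.get_image("side"); cv2.imwrite("pics/side2.png",q)
a=cv2.resize(p[90:384,60:450],(400,300)); b=cv2.resize(q[60:210,200:350],(400,400),interpolation=cv2.INTER_CUBIC)
cv2.imwrite("pics/c2.png",np.hstack([cv2.copyMakeBorder(a,0,100,0,0,0),b]))
```

```text
[568.15736501 186.14755995 219.47049555] [ 0.26927497  0.79900366 -0.13252671] 50.02410915559574
```

View pics/c2.png

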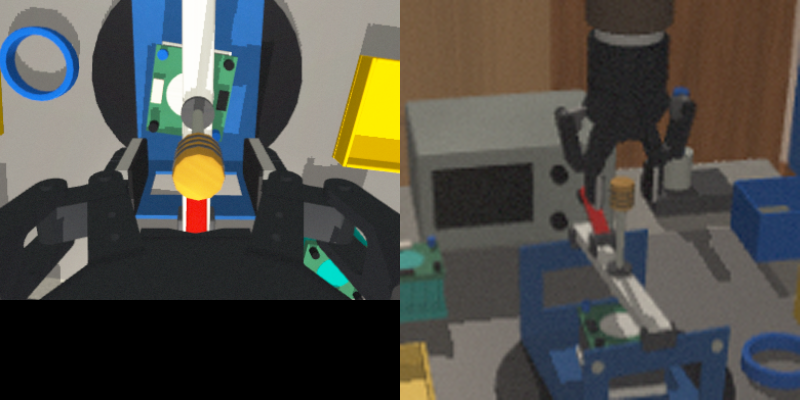

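Run:
```python
from m import *
s=arm.read_state();p=cv2.imread("pics/wrist2.png")
c=blobs(p,"brass",(200,180,320,320))[0];b=cv2.boundingRect(c);print(b)
w=b[2];uv=(b[0]+w/2,b[1]+b[3]-w/2);print(uv,[plane("wrist",uv,z,s) for z in(244,248,250)])
cv2.imwrite("pics/k2.png",cv2.resize(p[170:320,160:340],(720,600)))
print([proj("wrist",np.array([567,y,248]),s) for y in(182,186,190)])
```

```text
(228, 220, 51, 67)
(253.5, 261.5) [array([566.38368171, 185.61696603, 244.        ]), array([566.70959789, 183.3980779 , 248.        ]), array([566.87255598, 182.28863383, 250.        ])]
[array([253.26024329, 258.67480863]), array([252.1358769 , 266.50736682]), array([251.03001203, 274.20888833])]
```

View pics/k2.png

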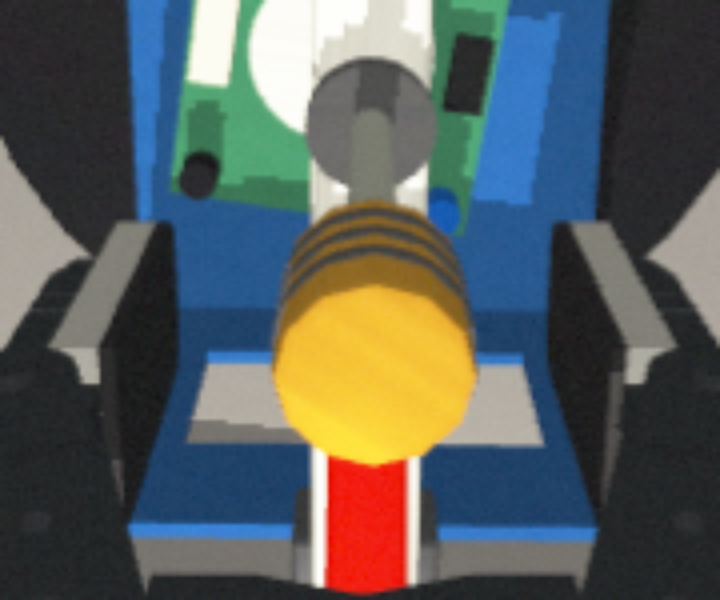

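Call:
drive_tool:
  steps:
    - [0.0015, 0.0012, 0, 0, 0.04]
    - [0, 0, 0, 0, 0.03]
    - [0, 0, 0, 0, 0.02]
    - [0, 0, 0, 0, 0.018]
    - [0, 0, 0, 0, 0.018]

```text
clock: 3.9
position: [567.0, 184.3, 219.1]
ee_rot: [0.75, -0.662, 0.001, -0.001]
contact_force: [1.6, -0.2, 2.2]
gripper_width: 22.3
```

Call:
drive_tool:
  steps:
    - [0, 0, 0.005, 0, 0.018]
    - [0, 0, 0.006, 0, 0.018]
    - [0, 0, 0.006, 0, 0.018]
    - [0, 0, 0.006, 0, 0.018]
    - [0, 0, 0.006, 0, 0.018]
    - [0, 0, 0.005, 0, 0.018]
    - [0, 0, 0, 0, 0.018]
    - [0, 0, 0, 0, 0.018]

```text
clock: 4.7
position: [567.0, 184.3, 183.1]
ee_rot: [0.75, -0.662, 0.0, -0.0]
contact_force: [6.7, -0.7, -2.5]
gripper_width: 22.4
```

Run:
```python
from h import *
s=arm.read_state(); print(s["position"],s["contact_force"],s["gripper_width"])
p,_=arm.get_image("scene"); cv2.imwrite("pics/scene3.png",p)
q,_=arm.get_image("side"); cv2.imwrite("pics/side3.png",q)
f=lambda i:cv2.resize(i,(400,500),interpolation=cv2.INTER_CUBIC)
cv2.imwrite("pics/c3.png",np.hstack([f(p[150:250,260:340]),f(q[120:220,245:325])]))
```

```text
[566.96632479 184.31049827 183.07431907] [ 6.69977359 -0.72782742 -2.46023367] 22.39685008306935
```

View pics/c3.png

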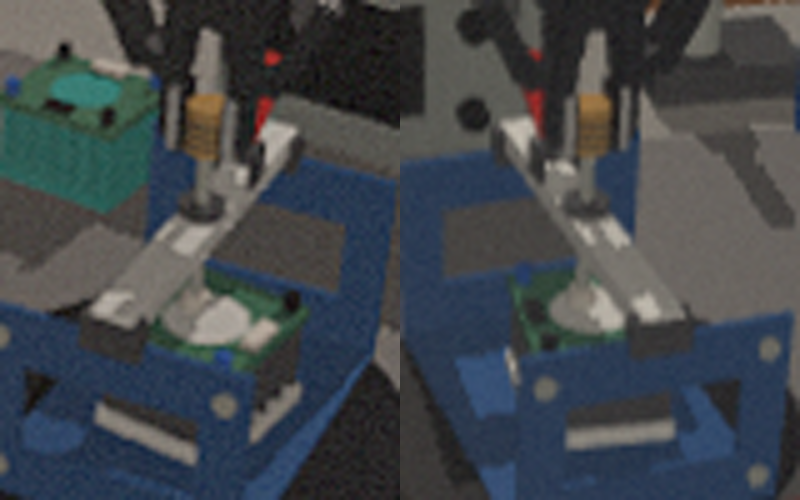

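Call:
drive_tool:
  steps:
    - [0, 0, 0.002, 0, 0.018]
    - [0, 0, 0.002, 0, 0.018]
    - [0, 0, 0, 0, 0.018]

```text
clock: 5.1
position: [567.0, 184.3, 180.0]
ee_rot: [0.75, -0.662, 0.0, -0.0]
contact_force: [5.4, -1.1, 0.9]
gripper_width: 22.4
```

Call:
drive_tool:
  steps:
    - [0, 0, 0.002, 0, 0.018]
    - [0, 0, 0.002, 0, 0.018]
    - [0, 0, 0, 0, 0.018]

```text
clock: 5.4
position: [567.0, 184.3, 176.2]
ee_rot: [0.75, -0.662, 0.0, -0.0]
contact_force: [5.7, -1.6, 0.9]
gripper_width: 22.1
```

Run:
```python
from h import *
s=arm.read_state(); print(s["position"],s["contact_force"],s["gripper_width"])
p,_=arm.get_image("scene"); cv2.imwrite("pics/scene4.png",p)
q,_=arm.get_image("side"); cv2.imwrite("pics/side4.png",q)
p3,q3=cv2.imread("pics/scene3.png"),cv2.imread("pics/side3.png")
f=lambda i:cv2.resize(i,(400,300),interpolation=cv2.INTER_CUBIC)
sc=lambda p:f(p[195:225,280:320]); sd=lambda q:f(q[165:195,262:302])
cv2.imwrite("pics/c4.png",np.vstack([np.hstack([sc(p3),sd(q3)]),np.hstack([sc(p),sd(q)])]))
```

```text
[566.96704553 184.32137736 176.16124489] [ 5.67761395 -1.6261967   0.86860908] 22.078946576424187
```

View pics/c4.png

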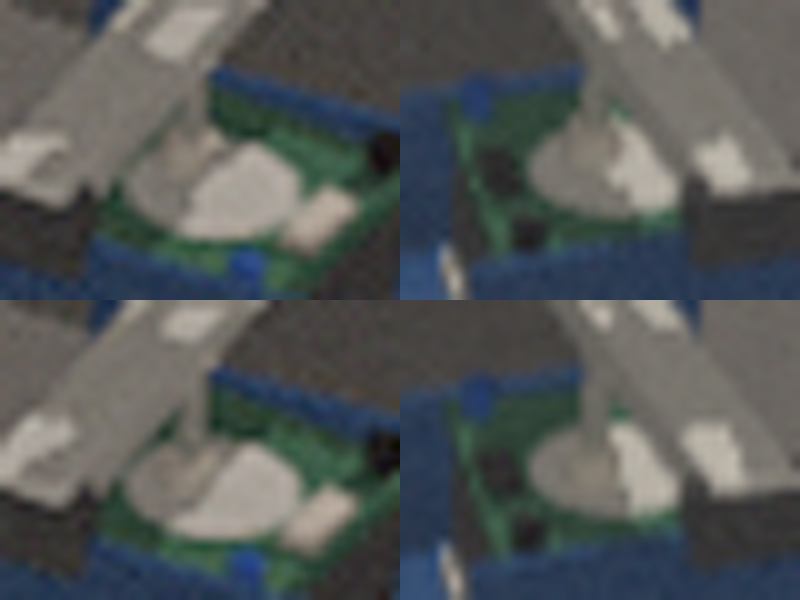

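Call:
drive_tool:
  steps:
    - [0, 0, 0.002, 0, 0.018]
    - [0, 0, 0, 0, 0.018]

```text
clock: 5.7
position: [567.0, 184.3, 174.4]
ee_rot: [0.75, -0.662, 0.0, -0.001]
contact_force: [5.2, -1.3, 2.4]
gripper_width: 22.4
```

Call:
drive_tool:
  steps:
    - [0, 0, 0.002, 0, 0.018]
    - [0, 0, 0, 0, 0.018]

```text
clock: 5.9
position: [567.0, 184.3, 172.4]
ee_rot: [0.75, -0.662, 0.0, -0.001]
contact_force: [5.3, -1.7, 1.8]
gripper_width: 22.6
```

Run:
```python
from h import *
s=arm.read_state(); print(s["position"],s["contact_force"],s["joint_efforts"])
p,_=arm.get_image("scene"); cv2.imwrite("pics/scene5.png",p)
q,_=arm.get_image("side"); cv2.imwrite("pics/side5.png",q)
p3,q3=cv2.imread("pics/scene4.png"),cv2.imread("pics/side4.png")
f=lambda i:cv2.resize(i,(400,300),interpolation=cv2.INTER_CUBIC)
sc=lambda p:f(p[195:225,280:320]); sd=lambda q:f(q[165:195,262:302])
cv2.imwrite("pics/c5.png",np.vstack([np.hstack([sc(p3),sd(q3)]),np.hstack([sc(p),sd(q)])]))
```

```text
[567.00602281 184.32688621 172.42600768] [ 5.298365   -1.71741364  1.79965916] [  1.93093188 -36.39955401  14.65237856   2.2082638   -1.05667122
   0.04178968]
```

View pics/c5.png

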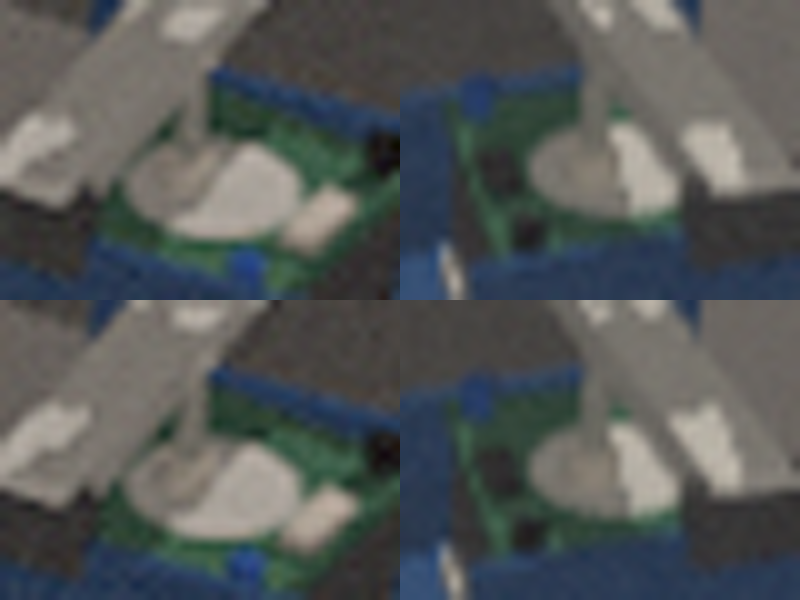

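Call:
drive_tool:
  steps:
    - [0, 0, 0.0015, 0, 0.018]
    - [0, 0, 0, 0, 0.018]
    - [0, 0, 0, 0, 0.018]
    - [0, 0, 0, 0, 0.018]

```text
clock: 6.4
position: [567.0, 184.3, 171.1]
ee_rot: [0.75, -0.662, 0.0, -0.001]
contact_force: [5.1, -2.5, 2.8]
gripper_width: 22.1
```

Run:
```python
from h import *
for i in range(4):
    s=arm.read_state(); print(s["clock"],s["position"],s["contact_force"],s["gripper_width"]); p,d=arm.get_image("wrist")
cv2.imwrite("pics/wrist6.png",p); np.save("pics/wrist6.npy",d)
cv2.imwrite("pics/wrist6b.png",cv2.resize(p,(800,600)))
```

```text
6.4 [566.99505236 184.32476313 171.05880383] [ 5.12928029 -2.45934982  2.75905457] 22.12429815919562
6.45 [566.99253507 184.32372066 171.01502312] [ 5.52093468 -1.4301418   2.91217797] 22.506786525836528
6.5 [567.00299436 184.3488671  171.03794087] [ 5.31957951 -1.02717616  3.08760448] 22.188920077633398
6.55 [567.00698804 184.31548802 171.03592794] [ 5.28628317 -1.8037208   2.86514846] 22.133276588315965
```

View pics/wrist6b.png

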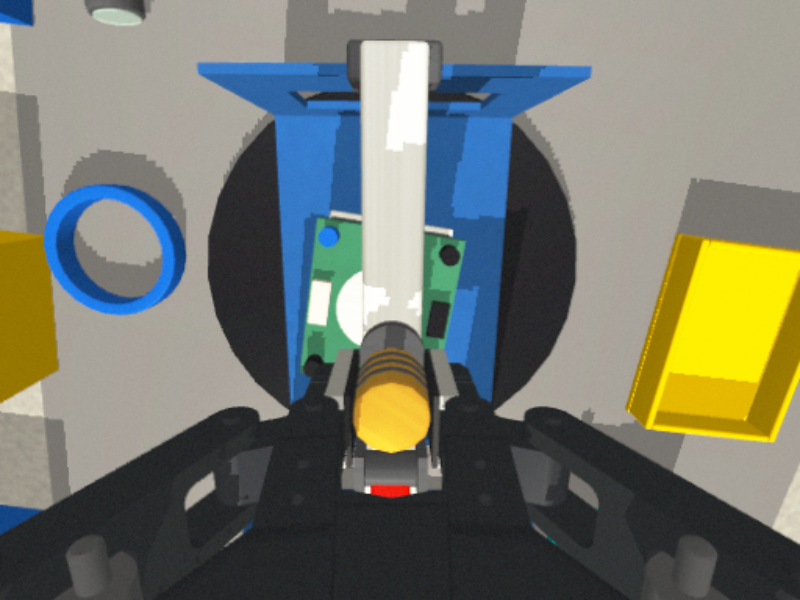

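Run:
```python
from h import *
s=arm.read_state();d=np.load("pics/wrist6.npy")
for u in([251,262],[251,270],[247,266],[225,190],[227,198],[210,170],[215,220],[287,170]): print(u,dep("wrist",u,float(np.median(d[u[1]-2:u[1]+3,u[0]-2:u[0]+3])),s).round(1))
```

```text
[251, 262] [566.7 181.6 199.7]
[251, 270] [566.2 185.6 199.8]
[247, 266] [568.2 183.9 199.7]
[225, 190] [588.9 183.1  78.7]
[227, 198] [586.4 190.1  78.8]
[210, 170] [603.3 167.2  78.7]
[215, 220] [594.9 211.9  78.2]
[287, 170] [538.5 159.   78.9]
```

The same-camera depth check gives knob top 199.7 and disc 78.7, so the foot is pressed in about 5.0 mm, mid-range. Next I release the knob and retreat upward.

Call:
drive_tool:
  steps:
    - [0, 0, 0, 0, 0.03]
    - [0, 0, 0, 0, 0.045]
    - [0, 0, 0, 0, 0.055]
    - [0, 0, 0, 0, 0.055]
    - [0, 0, -0.02, 0, 0.055]
    - [0, 0, -0.03, 0, 0.055]
    - [0, 0, -0.04, 0, 0.055]
    - [0, 0, -0.05, 0, 0.055]
    - [0, 0, 0, 0, 0.055]
    - [0, 0, 0, 0, 0.055]

```text
clock: 7.6
position: [566.4, 184.6, 312.0]
ee_rot: [0.75, -0.662, -0.0, -0.001]
contact_force: [0.1, 0.4, -2.4]
gripper_width: 55.2
```

Run:
```python
from m import *
s=arm.read_state(); print(s["clock"],s["position"],s["contact_force"],s["gripper_width"]); p,d=arm.get_image("wrist")
cv2.imwrite("pics/wrist7.png",p); np.save("pics/wrist7.npy",d)
cv2.imwrite("pics/wrist7b.png",cv2.resize(p,(800,600)))
pt=lambda u:dep("wrist",u,float(np.median(d[u[1]-1:u[1]+2,u[0]-1:u[0]+2])),s).round(1)
c=blobs(p,"brass",(225,160,285,250))[0];b=cv2.boundingRect(c);print(b);u=(int(b[0]+b[2]/2),int(b[1]+b[3]-b[2]/2));print("knob",u,pt(u))
c=blobs(p,"red",(225,200,290,300))[0];b=cv2.boundingRect(c);print("lever",b)
x=int(b[0]+b[2]/2)
for y in(b[1]+4,b[1]+b[3]//2,b[1]+b[3]-4):print(pt((x,y)))
print("disc",pt((236,170)),pt((225,170)))
```

```text
7.6 [566.36267986 184.57151887 312.02838116] [ 0.13725388  0.44021691 -2.40240417] 55.202139406144774
(238, 173, 25, 27)
knob (250, 187) [566.5 183.3 199.9]
lever (242, 224, 15, 59)
[560.9 237.  169.3]
[558.  260.4 181.8]
[555.  284.  193.9]
disc [584.7 193.1  78.5] [599.5 195.1  78.1]
```

View pics/wrist7b.png

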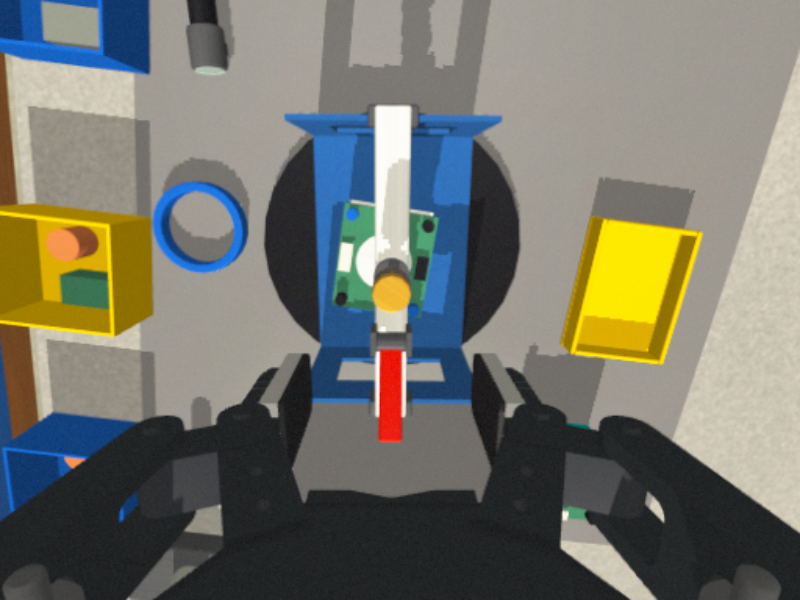

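Run:
```python
from h import *
for n,us in(("scene",[(310,150),(310,135),(350,175),(385,185),(330,128)]),("side",[(208,103),(208,125),(235,148),(270,108),(277,104)])):
    d=np.load(f"pics/{n}0.npy")
    for u in us: print(n,u,dep(n,u,float(d[u[1],u[0]])).round(0))
```

```text
scene (310, 150) [420. 530.  97.]
scene (310, 135) [402. 556. 140.]
scene (350, 175) [574. 537.  45.]
scene (385, 185) [675. 626.  -1.]
scene (330, 128) [430. 658. 140.]
side (208, 103) [409. 661. 139.]
side (208, 125) [396. 528. 113.]
side (235, 148) [486. 531.  15.]
side (270, 108) [619. 571. 139.]
side (277, 104) [ 905. 1624. -280.]
```

Call:
drive_tool:
  steps:
    - [0, 0, 0, 0, 0.04]
    - [0, 0, 0, 0, 0.02]
    - [0, 0, 0, 0, 0]
    - [0, 0, 0, 0, 0]
    - [0, 0, 0, 0, 0]

```text
clock: 8.15
position: [566.5, 184.2, 310.5]
ee_rot: [0.75, -0.662, -0.0, 0.0]
contact_force: [0.1, 0.1, 0.9]
gripper_width: 0.3
```

Call:
drive_tool:
  steps:
    - [-0.03, 0, 0, 0, 0]
    - [-0.035, 0, 0, 0, 0]
    - [-0.034, 0, 0, 0, 0]
    - [0, 0, 0.03, 0, 0]
    - [0, 0, 0.04, 0, 0]
    - [0, 0, 0.03, 0, 0]
    - [0, 0, 0.005, 0, 0]
    - [0, 0, 0, 0, 0]
    - [0, 0, 0, 0, 0]

```text
clock: 9.05
position: [555.3, 283.0, 208.0]
ee_rot: [0.75, -0.662, 0.001, -0.002]
contact_force: [-0.2, 0.1, -0.1]
gripper_width: -0.2
```

Run:
```python
from m import *
s=arm.read_state(); print(s["clock"],s["position"],s["contact_force"],s["gripper_width"])
p,_=arm.get_image("scene"); q,_=arm.get_image("side")
f=lambda i:cv2.resize(i,(400,500),interpolation=cv2.INTER_CUBIC)
cv2.imwrite("pics/c8.png",np.hstack([f(p[120:240,260:356]),f(q[90:210,235:331])]))
```

```text
9.05 [555.32064836 283.03635851 207.99530373] [-0.22622174  0.13789006 -0.1173622 ] -0.19997590899516757
```

View pics/c8.png

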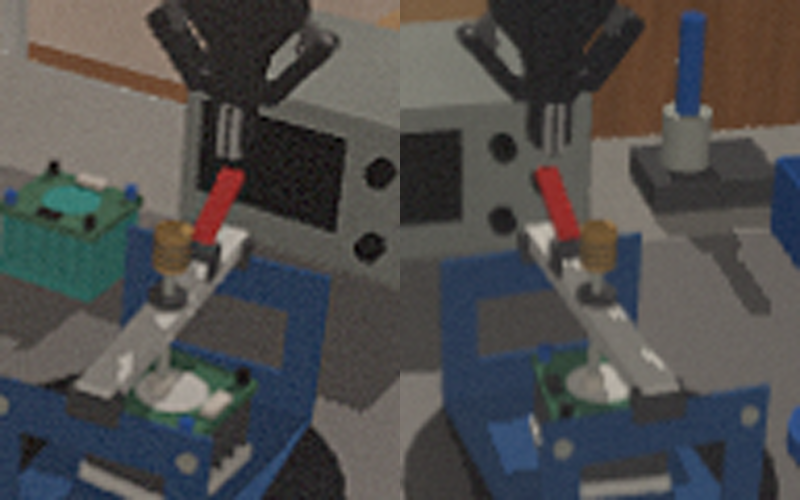

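Both crops show the closed fingers just above the red lever's end, so I press down.

Call:
drive_tool:
  steps:
    - [0, 0, 0.006, 0, 0]
    - [0, 0, 0.006, 0, 0]
    - [0, 0, 0.006, 0, 0]
    - [0, 0, 0.006, 0, 0]
    - [0, 0, 0.006, 0, 0]
    - [0, 0, 0.006, 0, 0]
    - [0, 0, 0.003, 0, 0]
    - [0, 0, 0, 0, 0]
    - [0, 0, 0, 0, 0]

```text
clock: 10.05
position: [553.9, 282.2, 166.5]
ee_rot: [0.75, -0.662, -0.0, 0.001]
contact_force: [-0.4, 0.3, 0.1]
gripper_width: 0.1
```

Call:
drive_tool:
  steps:
    - [0, 0, 0.002, 0, 0]
    - [0, 0, 0.002, 0, 0]
    - [0, 0, 0, 0, 0]
    - [0, 0, 0, 0, 0]

```text
clock: 10.45
position: [554.4, 282.6, 163.9]
ee_rot: [0.75, -0.661, 0.0, -0.001]
contact_force: [-0.4, -0.4, 5.8]
gripper_width: -0.2
```

Call:
drive_tool:
  steps:
    - [0, 0, 0.0005, 0, 0]
    - [0, 0, 0, 0, 0]
    - [0, 0, 0, 0, 0]
    - [0, 0, -0.01, 0, 0]
    - [0, 0, -0.03, 0, 0]
    - [0, 0, -0.05, 0, 0]
    - [0, 0, -0.05, 0, 0]
    - [0.03, 0, -0.01, 0, 0]
    - [0.035, 0, 0, 0, 0]
    - [0.034, 0, 0, 0, 0]
    - [0, 0, 0, 0, 0]
    - [0, 0, 0, 0, 0]

```text
clock: 11.65
position: [566.5, 183.6, 312.4]
ee_rot: [0.749, -0.662, -0.0, -0.0]
contact_force: [-0.2, 0.2, -0.4]
gripper_width: -0.2
```

Run:
```python
from m import *
s=arm.read_state(); print(s["clock"],s["position"],s["contact_force"]); p,d=arm.get_image("wrist")
q,_=arm.get_image("scene")
a=cv2.resize(p[60:360,100:400],(400,400)); b=cv2.resize(q[140:250,255:355],(400,440),interpolation=cv2.INTER_CUBIC)[:400]
cv2.imwrite("pics/c9.png",np.hstack([a,b]))
pt=lambda u:dep("wrist",u,float(np.median(d[u[1]-1:u[1]+2,u[0]-1:u[0]+2])),s).round(1)
c=blobs(p,"brass",(225,160,285,250))[0];b=cv2.boundingRect(c);u=(int(b[0]+b[2]/2),int(b[1]+b[3]-b[2]/2));print("knob",u,pt(u))
c=blobs(p,"red",(225,200,290,320))[0];b=cv2.boundingRect(c);print("lever",b)
x=int(b[0]+b[2]/2)
for y in(b[1]+4,b[1]+b[3]//2,b[1]+b[3]-4):print(pt((x,y)))
print("disc",pt((236,170)),pt((225,170)))
```

```text
11.65 [566.53423616 183.63352986 312.39003386] [-0.15512758  0.24227542 -0.38085768]
knob (250, 189) [566.3 184.2 199.8]Traceback (most recent call last):
  File "<stdin>", line 8, in <module>
IndexError: list index out of range
```

View pics/c9.png

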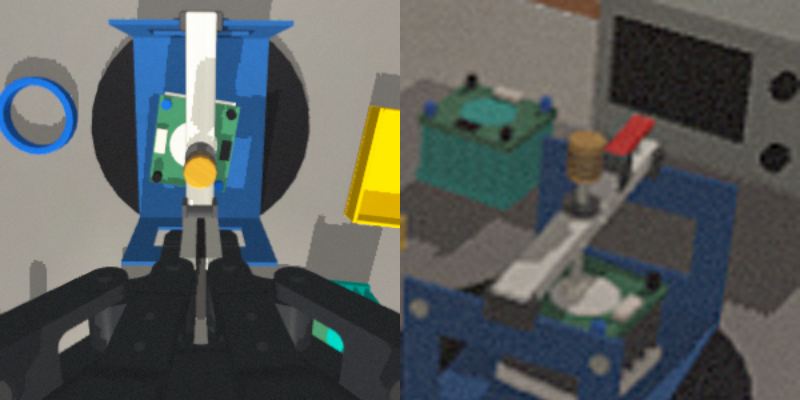

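Run:
```python
from m import *
for n,r in(("scene",(296,150,335,190)),("side",(255,120,285,165))):
    p,d=arm.get_image(n)
    c=blobs(p,"red",r)[0]; m=np.zeros(d.shape,np.uint8); cv2.drawContours(m,[c],-1,1,-1); m=cv2.erode(m,np.ones((3,3)))
    ys,xs=np.nonzero(m); P3=np.array([dep(n,(x,y),float(d[y,x])) for x,y in zip(xs,ys)])
    P3=P3[P3[:,1].argsort()]; k=max(3,len(P3)//5); print(n,np.median(P3[:k],0).round(1),np.median(P3[-k:],0).round(1))
    for z,u in(("spare",(189,256) if n=="scene" else (344,240)),): 
        b=blobs(p,"brass",(175,240,205,275) if n=="scene" else(330,225,360,258))[0]; print(cv2.boundingRect(b))
```

```text
scene [562.6 252.7 162.1] [556.1 288.4 163.4]
(183, 248, 13, 19)
side [556.9 253.1 160.4] [553.8 282.4 161.5]
(338, 232, 12, 19)
```

The lever is flat, with its top about 161–163 mm along its whole length. The knob and the spare probe haven't moved, and the gripper is clear of everything.

```bash
python3 -c "
from bench import arm
print(arm.job_done())"
```

```text
the job is handed in; nothing more can be done
None
```

I lowered the probe on the far chassis (dark sink, green board) until its foot rested on the module. I then let go, pressed the red lever flat with closed fingers, backed clear and handed the job in at about 12 s of the 38 s allowed. The hand-in gave no verdict.

Last checks:
- **Foot:** it was pressed in about 5 mm of its 10 mm, from the knob top at 199.8 mm and the disc at about 78.5 mm. The knob height was the same before and after the lever press. I judged contact mainly from this depth difference, because the force reading near touch was only about 2–3 N above noise.
- **Lever:** the fingers met the stop at 163.9 mm with 5.8 N. Depth afterwards showed the lever's top level at 160–163 mm, against the 164 mm expected when flat, so within calibration error.
- **Bystanders:** the spare knob moved by no more than 1 pixel in both views. The module showed no visible shift in the pictures; I did not measure its position again at the end.
- **Clearance:** the tool was free of everything, with about 0 N on it.

One script stopped with an error on the final wrist picture because the gripper hid the lever, so I checked the lever from the scene and side cameras. The first two-camera fix for the knob was about 7 mm farther in y than the wrist camera's; I used the wrist value, and the knob was gripped there.

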